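Find the rattling case and hold it out

ROBOT

A 6-joint arm with a two-finger parallel gripper is mounted at the origin on a cart in front of the work surface, level with it; the furniture and walls round the work are solid. World frame = base frame: x ahead of the robot, y to its left, z up, the work surface at z = 0. Lengths are in m, angles in rad, forces in N, time in s.
With the tool pointing down it reaches from about 0.35 to 0.975 m from the base axis. Payload 4.9 kg.
Tool frame: the origin (TCP) lies between the finger pads; the fingertips stand 22 mm ahead of it and the grasp point (between the pads) lies 3 mm ahead of it; z points along the fingers, y is the line along which they close (so a half turn about z gives the same grasp; the last joint's range is limited). The gripper opens to 85 mm and grips with 20 to 120 N. Pads are 22 mm wide; open, the fingers measure 114 mm over their backs; the gripper's body (76 mm by 85 mm) begins 54 mm behind the grasp point. The pads swing forward as they close: fully open they stand 13 mm farther back than shut.
Start: joints at [-1.416, 0.053, 1.613, -0, 1.476, -0.119], TCP at [0.169, -0.602, 0.253] pointing down, gripper open.
Joint ranges: [-3.01, 3.01], [-1.01, 2.22], [0.06, 2.58], [-1.02, 4.17], [0.09, 2.62], [-3.14, 3.14]. Speed limits (rad/s): [2.57, 2.57, 3.14, 3.14, 3.14, 3.14].

INTERFACE

Orientations are given as a unit quaternion [w, x, y, z].
In Python, from plant import state, grab_frame, get_calibration, job_done, recognise, regions_of gives the robot as it stands.
- The arm moves only by the tool apply_moves, never from a script. Its argument "targets" is a list of rows, each an object with "translation": the shift along the tool's x, y, z normalised to -1 to 1, where 1 is 100 mm, a list of three; "twist": the turn about the tool's z normalised to -1 to 1, where 1 is 0.1 rad; "hand": the opening, from 0 (shut) to 1 (fully open). A call has 1 to 8 rows; each row shifts and turns the commanded pose from where the row before left it, along the tool's axes as they then stand; what a row does not reach is not made up. A row lasts 1/10 s, in which the tool goes at most 50 mm and 8.59 degrees, less where a joint would pass 70% of its speed; a pose out of reach is approached as far as the arm can. A call with a number of a shift or a turn outside -1 to 1 is refused whole. A call with a gripper value outside its range is refused whole. The fingers move at their own pace and stop on an object; the grip force is fixed at half the most. Time passes only in rows, so rows that do not move let the fingers close. It gives the time, the measured TCP pose, the force, the opening and the grip force at its end, in the units of the state.
- state(): the state, without advancing time (a new reading comes with each control period).
- grab_frame(name): name is "side" or "top"; returns the picture (420x560x3 uint8, red, green, blue); there is no depth.
- get_calibration(name): a dict with "camera_matrix" (3x3 intrinsics, pixels), "D" ([k1, k2, p1, p2, k3] as OpenCV has them; the pictures are not rectified), "pose" (4x4, takes a point from camera to world coordinates). Camera axes: x right, y up, looking along -z (the intrinsics and any distortion apply to the point x, -y, -z); pixel columns grow to the right and rows downward; lengths in m; the calibration is good to about 2 mm. A picture is of the moment at which its call begins. get_calibration takes no time and is no camera call.
- job_done(): hands the job in; it is judged then, once.
Trained networks look in the newest picture that a camera, given by its name, has taken for a name from the list of things; names that differ only in an ending like _2 or _b are one class to them, and where a whole thing is asked for, a point or a joint stands for the part that bears it (a point fixed in the world has none). Each returns a list of dicts, best first, with "score" (0 to 1); they miss things now and then, are a little off and sometimes report something else, mostly with a low value. They report only what shows in the picture. A call takes as long as a camera call. They do not tell look-alikes from the thing itself.
- recognise(camera, query): "point" ([x, y, z] in m, in world coordinates, good to about 4 mm: the middle of the surface that is visible of it).
- regions_of(camera, query): "pixels" (420x560 bool, what is visible of it).
The state is a dict: "time": time; "joint_pos": joint angles; "joint_vel": joint speeds; "joint_efforts": joint torques, N m; "tool_pos": TCP position; "tool_rot": TCP orientation; "contact_force": force on the tool from outside, world axes, zero at the start; "ft_torque": the same for the moment, N m; "gripper_width": opening from 0.0 (shut) to 1.0 (fully open); "grasp_force": force on a finger pad.
Only numpy, scipy, OpenCV 4.12 (cv2) and the standard library are available. Lean on these libraries where they do the work, as an engineer would, in place of code of your own. Each camera call takes 0.05 s, during which the arm holds its last target. There are 200 camera calls.

TASK

One of the three sealed orange-lidded cases has a loose ball inside: pick them up by the handle and shake them to find the one that rattles, setting any that does not back upright about where it stood. Hold the rattling case out level over the middle of the blue tray, its underside about 10 cm above the bench, and finish while still holding it there, without putting it down; leave the bottle and the power meter alone.

Things in the scene. Friction and masses are not known exactly. Their poses are not given: they have to be found in the camera images.
- case_a_grip (a point): middle of the black handle bar (74 mm along the case's x, 16 mm thick, 20 mm high, bar top at 92 mm) of one of three look-alike loose sealed cases: 96 x 96 x 56 mm, grey, orange lid. Point 82 mm above the underside; z up. About 0.54 kg. One of the three holds a loose 40 mm steel ball of 0.26 kg that can roll 24 mm each way from the middle; the others a part of like weight packed tight
- case_b_grip (a point): middle of the black handle bar (74 mm along the case's x, 16 mm thick, 20 mm high, bar top at 92 mm) of one of three look-alike loose sealed cases: 96 x 96 x 56 mm, grey, orange lid. Point 82 mm above the underside; z up. About 0.54 kg. One of the three holds a loose 40 mm steel ball of 0.26 kg that can roll 24 mm each way from the middle; the others a part of like weight packed tight
- case_c_grip (a point): middle of the black handle bar (74 mm along the case's x, 16 mm thick, 20 mm high, bar top at 92 mm) of one of three look-alike loose sealed cases: 96 x 96 x 56 mm, grey, orange lid. Point 82 mm above the underside; z up. About 0.54 kg. One of the three holds a loose 40 mm steel ball of 0.26 kg that can roll 24 mm each way from the middle; the others a part of like weight packed tight
- tray_mid (a point): middle of the inner floor of the blue tray with small pins in it, 2 mm above the bench; the tray is fixed, 80 mm (its x) by 120 mm (its y), 18 mm high
- bottle: bystander: white dispenser bottle with a red cap, 46 mm round, 130 mm high, loose; origin at the centre of its underside
- meter: bystander: grey hand-held power meter lying flat, 134 (its x) x 78 x 30 mm, loose; origin at the centre of its underside
Mind the look-alikes: they are no part of the job. Leave any green look-alike of the part that bears case_a_grip alone.

How it is judged:
By the outcome, as a careful person would: the job done as asked, in the order asked, and still so for the second after the job is handed in, while the arm keeps its last pose, push and grip.
It also fails if it takes over 72 s, if anything falls off the work surface, if the arm or the gripper's body presses on something with over 40 N, if the wrist force passes 120 N, or if a joint passes its speed limit or range.

## Working session

There is one attempt and no reset: what is moved stays moved. The work goes in short steps, Python scripts to look and compute and a tool call to move; the robot and the scene stay as the last step left them, time stands still between calls to the robot, and variables do not carry over. Pictures are saved under pics/ and viewed, at most 10 in all, crops included, and the job is handed in when it is done.

Besides the shell and the picture viewer there is one more tool, called by a JSON object that holds its "name" and its "arguments", one argument or row to a line. apply_moves: Moves the arm, as the interface text tells. Its arguments: {"type":"object","properties":{"targets":{"type":"array"}},"required":["targets"]}

```bash
mkdir -p pics; python3 - <<'E'
from plant import *
import cv2,numpy as np
print(state())
for n in("top","side"):
    f=grab_frame(n); cv2.imwrite(f"pics/{n}0.png",f[:,:,::-1])
    c=get_calibration(n); print(n,np.round(c["camera_matrix"],1).tolist(),c["D"],np.round(c["pose"],3).tolist())
    for q in("case_a_grip","tray_mid","bottle","meter"):
        print(q,[(np.round(r["point"],3).tolist(),round(r["score"],2)) for r in recognise(n,q)])
E
```

```text
{'time': 0.0, 'joint_pos': array([-1.41599433e+00,  5.33503291e-02,  1.61429666e+00,  2.16056224e-05,
        1.47597463e+00, -1.19004258e-01]), 'joint_vel': array([ 0.00023688,  0.00068851, -0.00068016, -0.00059898, -0.00045296,
        0.00038099]), 'joint_efforts': array([ 6.18452559e-04, -3.93681693e+01, -3.70175707e+01, -5.59476621e-05,
        7.15182090e-03,  7.80122036e-06]), 'tool_pos': array([ 0.16891302, -0.60114771,  0.25206542]), 'tool_rot': array([-1.01451471e-03,  9.90643026e-01,  1.36474781e-01, -7.40564131e-06]), 'contact_force': array([ 0.03727849,  0.36678435, -0.34428693]), 'ft_torque': array([-0.00233566, -0.02472217, -0.06430021]), 'grasp_force': 0.0, 'gripper_width': 1.0013541884472594}
top [[404.2, 0.0, 279.7], [0.0, 404.2, 205.1], [0.0, 0.0, 1.0]] [-0.08189367  0.          0.          0.          0.        ] [[-0.023, 0.983, -0.18, 0.44], [-1.0, -0.022, 0.009, -0.047], [0.005, 0.18, 0.984, 1.152], [0.0, 0.0, 0.0, 1.0]]
case_a_grip [([0.448, 0.016, 0.058], 0.58), ([0.502, -0.288, 0.056], 0.57), ([0.488, 0.226, 0.06], 0.48)]
tray_mid [([0.637, -0.116, -0.001], 0.84), ([0.488, -0.137, 0.057], 0.35)]
bottle [([0.751, -0.167, 0.078], 0.77)]
meter [([0.668, -0.306, 0.026], 0.57)]
side [[463.7, 0.0, 275.3], [0.0, 463.7, 208.1], [0.0, 0.0, 1.0]] [-0.0852225  0.         0.         0.         0.       ] [[0.181, -0.742, 0.645, 1.416], [0.983, 0.124, -0.133, -0.181], [0.019, 0.658, 0.752, 1.011], [0.0, 0.0, 0.0, 1.0]]
case_a_grip [([0.528, -0.29, 0.057], 0.96), ([0.476, 0.014, 0.054], 0.56)]
tray_mid [([0.632, -0.118, -0.002], 0.72), ([0.519, -0.143, 0.054], 0.36)]
bottle [([0.776, -0.177, 0.067], 0.75)]
meter [([0.683, -0.307, 0.028], 0.6)]
```

View pics/top0.png

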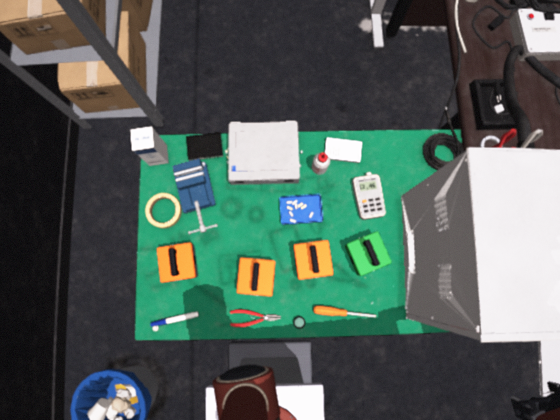

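View pics/side0.png

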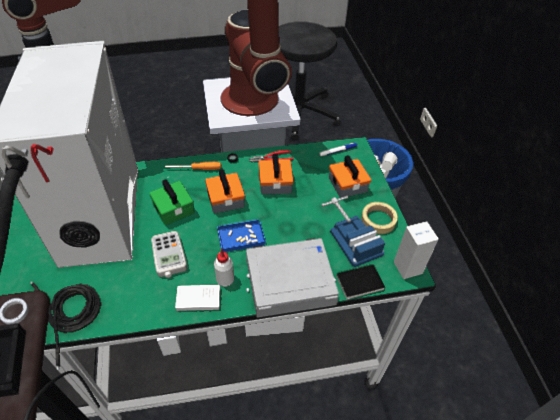

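The top picture shows three orange cases at about px (177,262), (256,276) and (313,259). The green look-alike is at (368,253), the tray at (301,209), the bottle at (321,161) and the meter at (369,196). A tall cabinet covers the right (−y) side, between the start pose and the work. Next I measure the handles, the tray and the cabinet.

```bash
cat > h.py <<'E'
import numpy as np,cv2
from plant import *
def ray(n,px,z):
    c=get_calibration(n);K=np.array(c["camera_matrix"]);T=np.array(c["pose"])
    u=cv2.undistortPoints(np.array(px,float).reshape(-1,1,2),K,np.array(c["D"]))[:,0]
    d=np.c_[u[:,0],-u[:,1],-np.ones(len(u))]@T[:3,:3].T
    return T[:3,3]+d*((z-T[2,3])/d[:,2])[:,None]
def rect(n,m,z):
    ys,xs=np.nonzero(m); p=ray(n,np.c_[xs,ys],z)[:,:2]
    (c,s,a)=cv2.minAreaRect((p*1000).astype(np.float32)); return np.round(c,1),np.round(s,1),round(a,1)
E
python3 - <<'E'
from h import *
for n,seeds in(("top",[(177,262),(256,276),(313,259)]),("side",[(350,178),(276,175),(225,193)])):
    f=grab_frame(n);hsv=cv2.cvtColor(f,cv2.COLOR_RGB2HSV)
    org=cv2.inRange(hsv,(5,130,90),(25,255,255))
    blk=(f.max(2)<50).astype(np.uint8)
    for s in seeds:
        w=np.zeros(org.shape,np.uint8);cv2.circle(w,s,28,1,-1)
        out=[]
        for nm,m,z in(("lid",org*w,.056),("bar",blk*w,.092)):
            k,l,st,_=cv2.connectedComponentsWithStats((m>0).astype(np.uint8))
            i=1+np.argmax(st[1:,4]); out.append((nm,st[i,4],*rect(n,l==i,z)))
        print(n,s,out)
    blue=cv2.inRange(hsv,(100,130,60),(125,255,255)); w=np.zeros(org.shape,np.uint8);cv2.circle(w,(301,209) if n=="top" else (242,236),32,1,-1)
    print("tray",rect(n,(blue*w)>0,.018),rect(n,(blue*w)>0,.01))
print("cab top-view base",ray("top",[(403,197),(410,298)],0).round(3).tolist())
print("cab side-view base",ray("side",[(132,253),(62,264),(137,185)],0).round(3).tolist())
for z in(.3,.35,.4,.45,.5,.55): print(z,ray("top",[(470,149),(480,338)],z)[:,:2].round(3).tolist(),ray("side",[(106,52),(89,106),(0,98)],z)[:,:2].round(3).tolist())
E
```

```text
top (177, 262) [('lid', np.int32(1160), array([490.9, 227.3]), array([98.2, 98.7]), 7.7), ('bar', np.int32(123), array([490.2, 225.5]), array([67.1, 13.6]), 8.3)]
top (256, 276) [('lid', np.int32(1207), array([448.2,  12.6]), array([98. , 97.3]), 83.7), ('bar', np.int32(35), array([460. ,  10.4]), array([ 7.8, 38.5]), 89.2)]
top (313, 259) [('lid', np.int32(1184), array([ 489.8, -142.5]), array([97.5, 97.9]), 6.3), ('bar', np.int32(63), array([ 489. , -142.4]), array([63.4,  9.7]), 5.6)]
tray (array([ 635.2, -116.6]), array([ 80.2, 119.2]), 3.0) (array([ 636.6, -117.1]), array([ 80.7, 120. ]), 3.0)
side (350, 178) [('lid', np.int32(709), array([498.9, 229.2]), array([107.8, 100.9]), 7.0), ('bar', np.int32(136), array([507.5, 224.1]), array([92.6, 24.7]), 6.6)]
side (276, 175) [('lid', np.int32(749), array([454.2,  13.7]), array([ 97.4, 111.7]), 83.9), ('bar', np.int32(99), array([466.4,  11.3]), array([15.3, 95.7]), 82.6)]
side (225, 193) [('lid', np.int32(815), array([ 498.2, -141. ]), array([107.9,  97. ]), 5.8), ('bar', np.int32(118), array([ 504.5, -141.2]), array([97.3, 14.4]), 5.8)]
tray (array([ 644.3, -114.7]), array([ 90.9, 120.4]), 2.8) (array([ 638.1, -114.1]), array([ 91.6, 121.3]), 2.8)
cab top-view base [[0.666, -0.42, 0.0], [0.376, -0.419, 0.0]]
cab side-view base [[0.642, -0.409, 0.0], [0.649, -0.594, 0.0], [0.388, -0.399, 0.0]]
0.3 [[0.714, -0.486], [0.304, -0.466]] [[0.123, -0.436], [0.387, -0.462], [0.304, -0.705]]
0.35 [[0.698, -0.46], [0.312, -0.441]] [[0.214, -0.418], [0.459, -0.442], [0.382, -0.668]]
0.4 [[0.682, -0.434], [0.32, -0.417]] [[0.305, -0.4], [0.531, -0.422], [0.46, -0.631]]
0.45 [[0.666, -0.409], [0.328, -0.392]] [[0.395, -0.383], [0.604, -0.402], [0.539, -0.594]]
0.5 [[0.65, -0.383], [0.336, -0.367]] [[0.486, -0.365], [0.676, -0.383], [0.617, -0.558]]
0.55 [[0.634, -0.357], [0.344, -0.343]] [[0.577, -0.347], [0.748, -0.363], [0.695, -0.521]]
```

{"name": "apply_moves", "arguments": {
  "targets": [
    {"translation":[0,0,0],"twist":0.84,"hand":1},
    {"translation":[0,0,0],"twist":0.84,"hand":1},
    {"translation":[0.18,-0.45,0],"twist":0,"hand":1},
    {"translation":[0.18,-0.45,0],"twist":0,"hand":1},
    {"translation":[0.18,-0.45,0],"twist":0,"hand":1},
    {"translation":[0.18,-0.45,0],"twist":0,"hand":1},
    {"translation":[0.18,-0.45,0],"twist":0,"hand":1},
    {"translation":[0.18,-0.45,0],"twist":0,"hand":1}
  ]
}}

```text
time: 1.4
tool_pos: [0.248, -0.3201, 0.2533]
tool_rot: [0.0, 0.999, 0.052, 0.0]
contact_force: [0.8, 0.4, -0.6]
gripper_width: 1.001
grasp_force: 0.0
```

```bash
cat >> h.py <<'E'
from scipy.spatial.transform import Rotation as R
def to(p,yaw=None):
    s=state();q=s["tool_rot"];r=R.from_quat([q[1],q[2],q[3],q[0]]);M=r.as_matrix()
    y=np.degrees(np.arctan2(M[1,0],M[0,0]))
    print("t",round(s["time"],2),"pos",s["tool_pos"].round(4),"yaw",round(y,2),"tilt",np.degrees(np.arccos(-M[2,2])).round(2),"w",round(s["gripper_width"],3),"g",round(s["grasp_force"],1),"F",s["contact_force"].round(2),"T",s["ft_torque"].round(3))
    d=np.array(p)-s["tool_pos"]
    print("now-axes",(r.inv().apply(d)*10).round(3))
    if yaw is not None:
        a=np.radians(yaw);X=np.array([np.cos(a),np.sin(a),0]);Y=np.array([np.sin(a),-np.cos(a),0])
        print("twist total",round(np.radians(y-yaw)*10,3),"after-axes",(np.array([d@X,d@Y,-d[2]])*10).round(3))
E
python3 -c "
from h import *
to((.49,-.142,.2),6.1)"
```

```text
t 1.4 pos [ 0.248  -0.3201  0.2533] yaw 6.02 tilt 0.04 w 1.001 g 0.0 F [ 0.83  0.39 -0.61] T [-0.005 -0.039  0.034]
now-axes [ 2.593 -1.517  0.534]
twist total -0.015 after-axes [ 2.595 -1.513  0.533]
```

{"name": "apply_moves", "arguments": {
  "targets": [
    {"translation":[0.37,-0.216,0.076],"twist":0,"hand":1},
    {"translation":[0.37,-0.216,0.076],"twist":0,"hand":1},
    {"translation":[0.37,-0.216,0.076],"twist":0,"hand":1},
    {"translation":[0.37,-0.216,0.076],"twist":0,"hand":1},
    {"translation":[0.37,-0.216,0.076],"twist":0,"hand":1},
    {"translation":[0.37,-0.216,0.076],"twist":0,"hand":1},
    {"translation":[0.37,-0.216,0.076],"twist":0,"hand":1},
    {"translation":[0,0,0],"twist":0,"hand":1}
  ]
}}

```text
time: 2.2
tool_pos: [0.4915, -0.1411, 0.1988]
tool_rot: [-0.001, 0.998, 0.055, -0.001]
contact_force: [-1.1, 0.4, 0.9]
gripper_width: 1.002
grasp_force: 0.0
```

```bash
python3 -c "
from h import *
to((.49,-.142,.085),6.1)
cv2.imwrite('pics/s1.png',cv2.resize(grab_frame('side')[110:290,130:370],None,fx=3,fy=3)[:,:,::-1])"
```

```text
t 2.2 pos [ 0.4915 -0.1411  0.1988] yaw 6.36 tilt 0.13 w 1.002 g 0.0 F [-1.07  0.36  0.86] T [0.035 0.042 0.043]
now-axes [-0.014  0.01   1.138]
twist total 0.045 after-axes [-0.016  0.008  1.138]
```

View pics/s1.png

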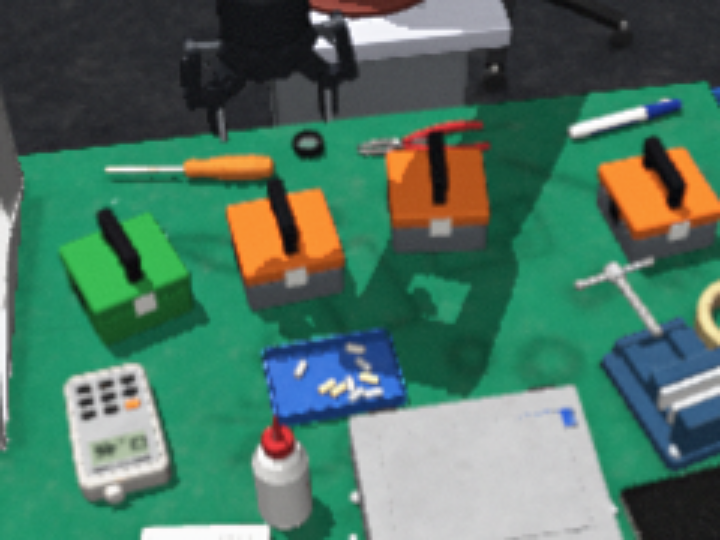

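The open gripper is above the right-hand case, with a finger on either side of its handle (crop px 225–330, 115). I'll go down and close.

{"name": "apply_moves", "arguments": {
  "targets": [
    {"translation":[-0.01,0.01,0.4],"twist":0.04,"hand":1},
    {"translation":[0,0,0.4],"twist":0,"hand":1},
    {"translation":[0,0,0.2],"twist":0,"hand":1},
    {"translation":[0,0,0.14],"twist":0,"hand":1},
    {"translation":[0,0,0],"twist":0,"hand":0},
    {"translation":[0,0,0],"twist":0,"hand":0},
    {"translation":[0,0,0],"twist":0,"hand":0},
    {"translation":[0,0,0],"twist":0,"hand":0}
  ]
}}

```text
time: 3.05
tool_pos: [0.4896, -0.1458, 0.0879]
tool_rot: [0.001, 0.999, 0.051, 0.001]
contact_force: [0.2, 0.2, 0.0]
gripper_width: 0.333
grasp_force: 0.0
```

{"name": "apply_moves", "arguments": {
  "targets": [
    {"translation":[0,0,0],"twist":0,"hand":0},
    {"translation":[0,0,0],"twist":0,"hand":0},
    {"translation":[0,0,0],"twist":0,"hand":0},
    {"translation":[0,0,0],"twist":0,"hand":0}
  ]
}}

```text
time: 3.45
tool_pos: [0.4889, -0.1449, 0.0866]
tool_rot: [-0.0, 0.999, 0.051, 0.0]
contact_force: [-0.8, 5.4, 3.2]
gripper_width: 0.174
grasp_force: 61.1
```

```bash
python3 -c "
from h import *
to((.49,-.142,.085),6.1)"
```

```text
t 3.45 pos [ 0.4889 -0.1449  0.0866] yaw 5.84 tilt 0.04 w 0.174 g 61.1 F [-0.79  5.39  3.2 ] T [0.544 0.049 0.037]
now-axes [ 0.014 -0.028  0.016]
twist total -0.045 after-axes [ 0.015 -0.028  0.016]
```

{"name": "apply_moves", "arguments": {
  "targets": [
    {"translation":[0,0,-0.25],"twist":0,"hand":0},
    {"translation":[0,0,-0.25],"twist":0,"hand":0},
    {"translation":[0,0,-0.25],"twist":0,"hand":0},
    {"translation":[0,0,-0.25],"twist":0,"hand":0},
    {"translation":[0,0,0],"twist":0,"hand":0},
    {"translation":[0,0,0],"twist":0,"hand":0},
    {"translation":[0,0,0],"twist":0,"hand":0},
    {"translation":[0,0,0],"twist":0,"hand":0}
  ]
}}

```text
time: 4.25
tool_pos: [0.4873, -0.1447, 0.1836]
tool_rot: [-0.001, 0.999, 0.051, -0.002]
contact_force: [0.4, -0.5, -5.4]
gripper_width: 0.175
grasp_force: 59.9
```

```bash
cat >> h.py <<'E'
def ft(n=8):
    a=[]
    for _ in range(n):
        s=state();a.append(np.r_[s["contact_force"],s["ft_torque"]]);grab_frame("side")
    a=np.array(a);print("mean",a.mean(0).round(3));print("std",a.std(0).round(3),"w",round(s["gripper_width"],3),s["tool_pos"].round(4),"t",round(s["time"],2))
E
python3 -c "
from h import *
ft()"
```

```text
mean [ 0.083  0.128 -5.211 -0.022  0.015 -0.007]
std [0.613 0.523 0.61  0.021 0.029 0.014] w 0.173 [ 0.4885 -0.1452  0.1859] t 4.6
```

{"name": "apply_moves", "arguments": {
  "targets": [
    {"translation":[-0.3,-0.3,0],"twist":0,"hand":0},
    {"translation":[-0.3,-0.3,0],"twist":0,"hand":0},
    {"translation":[0.3,0.3,0],"twist":0,"hand":0},
    {"translation":[0.3,0.3,0],"twist":0,"hand":0}
  ]
}}

```text
time: 5.05
tool_pos: [0.4852, -0.1431, 0.1849]
tool_rot: [0.0, 0.999, 0.052, 0.0]
contact_force: [2.0, -0.6, -2.6]
gripper_width: 0.178
grasp_force: 60.5
```

```bash
python3 -c "
from h import *
ft(16)"
```

```text
mean [ 3.000e-02 -1.720e-01 -5.049e+00 -8.000e-03  6.000e-03 -2.000e-03]
std [0.776 1.085 0.995 0.081 0.053 0.035] w 0.178 [ 0.4885 -0.1451  0.1862] t 5.8
```

{"name": "apply_moves", "arguments": {
  "targets": [
    {"translation":[0.3,0.3,0],"twist":0,"hand":0},
    {"translation":[-0.3,-0.3,0],"twist":0,"hand":0},
    {"translation":[0,0,0],"twist":0,"hand":0}
  ]
}}

```text
time: 6.15
tool_pos: [0.4843, -0.1425, 0.1787]
tool_rot: [-0.005, 0.999, 0.051, -0.008]
contact_force: [-0.2, 0.2, -4.5]
gripper_width: 0.179
grasp_force: 60.6
```

```bash
python3 -c "
from h import *
ft(16)"
```

```text
mean [-0.122  0.138 -4.873 -0.013  0.005  0.007]
std [0.403 0.432 0.517 0.032 0.029 0.028] w 0.175 [ 0.4886 -0.1452  0.1862] t 6.9
```

```bash
cat >> h.py <<'E'
def ser(n=20):
    a=[]
    for _ in range(n):
        s=state();a.append(np.r_[s["contact_force"][:2],s["ft_torque"][:2]]);grab_frame("side")
    a=np.array(a)
    for k,l in enumerate(("Fx","Fy","Tx","Ty")): print(l,a[:,k].round(2).tolist())
    print("late mean",a[8:].mean(0).round(3),"std",a[8:].std(0).round(3),"w",round(s["gripper_width"],3),s["tool_pos"].round(4),"t",round(s["time"],2))
E
```

{"name": "apply_moves", "arguments": {
  "targets": [
    {"translation":[-0.3,-0.3,0],"twist":0,"hand":0},
    {"translation":[0.3,0.3,0],"twist":0,"hand":0},
    {"translation":[-0.3,-0.3,0],"twist":0,"hand":0},
    {"translation":[0.3,0.3,0],"twist":0,"hand":0},
    {"translation":[-0.3,-0.3,0],"twist":0,"hand":0}
  ]
}}

```text
time: 7.45
tool_pos: [0.4551, -0.12, 0.173]
tool_rot: [-0.004, 0.999, 0.049, -0.01]
contact_force: [-1.7, 1.7, -4.1]
gripper_width: 0.174
grasp_force: 61.2
```

```bash
python3 -c "
from h import *
ser()"
```

```text
Fx [-1.68, -2.59, -0.56, 0.47, 0.29, 1.27, 0.15, 0.18, -0.4, -0.17, 0.84, -0.67, -0.81, 0.26, -0.23, 0.19, 0.77, -0.56, 0.15, -0.58]
Fy [1.69, 5.82, 0.79, -0.4, -0.58, -0.27, -0.34, 0.64, -0.3, -0.1, 0.01, -0.67, 0.38, -0.41, -0.15, -0.19, 0.11, 0.09, -0.57, 0.53]
Tx [0.2, 0.45, -0.01, -0.07, -0.06, -0.05, -0.01, 0.02, 0.03, -0.03, -0.0, 0.04, -0.03, 0.03, 0.02, -0.02, 0.04, -0.03, -0.05, -0.0]
Ty [0.09, 0.54, -0.06, -0.08, -0.06, 0.0, 0.04, 0.08, 0.0, 0.05, 0.05, 0.01, 0.05, 0.04, 0.07, 0.03, 0.0, -0.02, -0.02, 0.05]
late mean [-0.1   -0.107 -0.     0.026] std [0.525 0.342 0.03  0.03 ] w 0.177 [ 0.4557 -0.1184  0.1861] t 8.4
```

{"name": "apply_moves", "arguments": {
  "targets": [
    {"translation":[0.3,0.3,0],"twist":0,"hand":0}
  ]
}}

```text
time: 8.55
tool_pos: [0.4854, -0.1425, 0.1839]
tool_rot: [-0.002, 0.999, 0.052, -0.002]
contact_force: [1.3, -1.5, -4.8]
gripper_width: 0.174
grasp_force: 60.6
```

```bash
python3 -c "
from h import *
ser()"
```

```text
Fx [1.29, 1.56, -0.68, 0.04, -0.82, -0.79, 0.39, 0.21, 0.05, 0.86, -0.3, 0.31, 0.49, -0.37, -0.9, -0.59, -0.28, 0.25, 0.1, -0.9]
Fy [-1.54, -3.44, 0.03, 0.2, 0.17, 0.98, -0.26, 0.46, 0.04, 0.63, -0.25, 0.27, -0.52, -0.29, -0.05, -0.64, -0.17, -0.23, 0.71, -0.51]
Tx [-0.01, -0.31, 0.01, 0.01, 0.02, -0.0, -0.01, -0.01, -0.05, 0.03, 0.04, -0.04, 0.0, -0.0, 0.02, 0.01, 0.07, -0.0, -0.04, 0.01]
Ty [-0.02, -0.03, 0.1, 0.13, 0.07, 0.01, 0.06, 0.08, 0.05, -0.07, 0.09, 0.03, 0.08, 0.06, 0.02, 0.07, 0.01, 0.0, 0.09, 0.05]
late mean [-0.108 -0.085  0.004  0.04 ] std [0.522 0.414 0.033 0.043] w 0.173 [ 0.4886 -0.1452  0.1861] t 9.5
```

{"name": "apply_moves", "arguments": {
  "targets": [
    {"translation":[0.45,0,0],"twist":0,"hand":0},
    {"translation":[0.45,0,0],"twist":0,"hand":0}
  ]
}}

```text
time: 9.75
tool_pos: [0.5783, -0.136, 0.1856]
tool_rot: [-0.0, 0.999, 0.05, -0.0]
contact_force: [0.2, -1.9, -4.1]
gripper_width: 0.173
grasp_force: 61.0
```

```bash
python3 -c "
from h import *
ser()"
```

```text
Fx [0.16, 4.34, -0.42, 0.35, -1.14, 0.12, -0.37, 0.22, 0.19, -0.41, 0.45, -0.29, -0.08, -0.62, 0.51, 0.48, -0.25, 1.08, -0.1, -0.38]
Fy [-1.87, 0.89, -0.41, -0.2, -1.05, 0.23, -0.75, -0.75, -0.72, 1.09, -0.23, 0.16, -0.27, 0.56, 0.21, -0.92, 0.09, -0.07, 0.04, -0.09]
Tx [-0.03, -0.03, -0.06, 0.03, 0.03, -0.02, -0.04, 0.03, -0.03, 0.04, -0.01, -0.02, 0.02, -0.0, -0.01, 0.02, -0.01, 0.01, -0.04, 0.02]
Ty [-0.01, -0.21, 0.17, 0.12, 0.09, 0.02, 0.08, 0.06, 0.03, -0.02, 0.03, 0.06, 0.03, 0.03, 0.04, -0.01, 0.03, 0.08, 0.03, 0.01]
late mean [ 0.049 -0.012  0.     0.03 ] std [0.477 0.506 0.023 0.026] w 0.175 [ 0.5781 -0.1361  0.1861] t 10.7
```

{"name": "apply_moves", "arguments": {
  "targets": [
    {"translation":[-0.45,0,0],"twist":0,"hand":0},
    {"translation":[-0.45,0,0],"twist":0,"hand":0}
  ]
}}

```text
time: 10.95
tool_pos: [0.4879, -0.1452, 0.1855]
tool_rot: [-0.0, 0.999, 0.052, -0.001]
contact_force: [0.3, -0.8, -4.7]
gripper_width: 0.173
grasp_force: 60.8
```

```bash
python3 -c "
from h import *
ser()"
```

```text
Fx [0.31, -3.57, 0.81, 0.05, 0.32, -0.37, 0.97, -0.09, 0.37, 0.93, 0.65, -0.06, -0.03, 0.48, 0.39, 0.48, -1.05, -0.04, 0.03, 0.55]
Fy [-0.82, 1.77, -0.36, -0.04, -1.0, 0.12, 0.6, -0.54, -0.08, -0.89, 0.63, -1.05, 0.32, 0.37, -0.02, 0.19, 0.59, -0.15, -0.31, -2.02]
Tx [-0.05, 0.17, 0.02, -0.03, 0.02, -0.07, 0.02, -0.0, -0.02, -0.0, 0.04, -0.04, 0.01, 0.03, 0.03, 0.01, 0.03, -0.04, 0.03, -0.03]
Ty [0.09, 0.57, -0.13, -0.04, -0.02, 0.01, 0.01, 0.08, 0.01, 0.03, 0.04, 0.09, 0.02, 0.07, 0.03, 0.04, 0.07, 0.03, 0.04, 0.07]
late mean [ 0.226 -0.203  0.004  0.044] std [0.486 0.744 0.028 0.023] w 0.173 [ 0.4886 -0.1452  0.1861] t 11.9
```

{"name": "apply_moves", "arguments": {
  "targets": [
    {"translation":[0,0,0.3],"twist":0,"hand":0},
    {"translation":[0,0,0.3],"twist":0,"hand":0},
    {"translation":[0,0,0.2],"twist":0,"hand":0},
    {"translation":[0,0,0.1],"twist":0,"hand":0},
    {"translation":[0,0,0.06],"twist":0,"hand":0},
    {"translation":[0,0,0.025],"twist":0,"hand":0},
    {"translation":[0,0,0],"twist":0,"hand":0},
    {"translation":[0,0,0],"twist":0,"hand":0}
  ]
}}

```text
time: 12.75
tool_pos: [0.4901, -0.1451, 0.0904]
tool_rot: [-0.0, 0.999, 0.051, 0.001]
contact_force: [-2.5, 4.4, 5.5]
gripper_width: 0.172
grasp_force: 62.3
```

```bash
python3 -c "
from h import *
to((.4886,-.1452,.0866))"
```

```text
t 12.75 pos [ 0.4901 -0.1451  0.0904] yaw 5.81 tilt 0.16 w 0.172 g 62.3 F [-2.47  4.44  5.53] T [ 0.841  0.889 -0.222]
now-axes [-0.015 -0.001  0.038]
```

{"name": "apply_moves", "arguments": {
  "targets": [
    {"translation":[0,0,0],"twist":0,"hand":0.3},
    {"translation":[0,0,0],"twist":0,"hand":0.5},
    {"translation":[0,0,0],"twist":0,"hand":1},
    {"translation":[0,0,0],"twist":0,"hand":1},
    {"translation":[0,0,-0.3],"twist":0,"hand":1},
    {"translation":[0,0,-0.4],"twist":0,"hand":1},
    {"translation":[0,0,-0.4],"twist":0,"hand":1},
    {"translation":[0,0,0],"twist":0,"hand":1}
  ]
}}

```text
time: 13.55
tool_pos: [0.4921, -0.1469, 0.205]
tool_rot: [0.003, 0.999, 0.051, 0.006]
contact_force: [0.2, -0.4, 0.2]
gripper_width: 1.0
grasp_force: 0.0
```

```bash
python3 -c "
from h import *
to((.449,.0125,.2),-6.5)
cv2.imwrite('pics/s2.png',cv2.resize(grab_frame('side')[110:290,130:370],None,fx=3,fy=3)[:,:,::-1])"
```

```text
t 13.55 pos [ 0.4921 -0.1469  0.205 ] yaw 5.84 tilt 0.74 w 1.0 g 0.0 F [ 0.23 -0.37  0.18] T [-0.027 -0.037 -0.003]
now-axes [-0.267 -1.63   0.036]
twist total 2.153 after-axes [-0.608 -1.535  0.05 ]
```

View pics/s2.png

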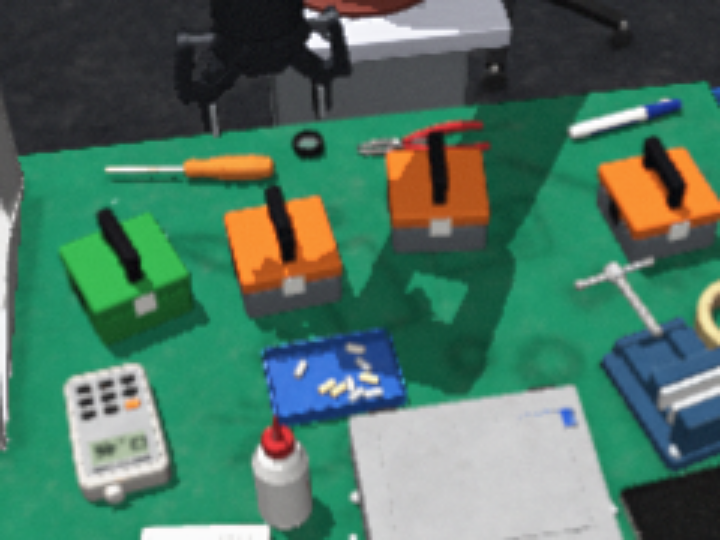

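The first case stands upright in its place again (crop px 283,250). On to the second.

{"name": "apply_moves", "arguments": {
  "targets": [
    {"translation":[0,0,0],"twist":0.718,"hand":1},
    {"translation":[0,0,0],"twist":0.718,"hand":1},
    {"translation":[0,0,0],"twist":0.718,"hand":1},
    {"translation":[-0.152,-0.384,0.012],"twist":0,"hand":1},
    {"translation":[-0.152,-0.384,0.012],"twist":0,"hand":1},
    {"translation":[-0.152,-0.384,0.012],"twist":0,"hand":1},
    {"translation":[-0.152,-0.384,0.012],"twist":0,"hand":1},
    {"translation":[0,0,0],"twist":0,"hand":1}
  ]
}}

```text
time: 14.4
tool_pos: [0.4435, 0.0177, 0.1906]
tool_rot: [-0.001, 0.999, -0.054, -0.002]
contact_force: [0.6, -0.7, -0.4]
gripper_width: 1.001
grasp_force: 0.0
```

```bash
python3 -c "
from h import *
to((.449,.0125,.085),-6.5)"
```

```text
t 14.4 pos [0.4435 0.0177 0.1906] yaw -6.21 tilt 0.21 w 1.001 g 0.0 F [ 0.63 -0.73 -0.4 ] T [-0.011  0.013  0.004]
now-axes [0.064 0.047 1.056]
twist total 0.051 after-axes [0.061 0.045 1.056]
```

{"name": "apply_moves", "arguments": {
  "targets": [
    {"translation":[0.06,0.045,0.4],"twist":0.05,"hand":1},
    {"translation":[0,0,0.35],"twist":0,"hand":1},
    {"translation":[0,0,0.2],"twist":0,"hand":1},
    {"translation":[0,0,0.1],"twist":0,"hand":1},
    {"translation":[0,0,0],"twist":0,"hand":1}
  ]
}}

```text
time: 14.9
tool_pos: [0.4496, 0.0089, 0.0857]
tool_rot: [-0.0, 0.998, -0.06, -0.002]
contact_force: [0.4, 0.2, -0.6]
gripper_width: 1.002
grasp_force: 0.0
```

```bash
python3 -c "
from h import *
to((.449,.0125,.085),-6.5)"
```

```text
t 14.9 pos [0.4496 0.0089 0.0857] yaw -6.83 tilt 0.25 w 1.002 g 0.0 F [ 0.41  0.23 -0.55] T [-0.016 -0.021  0.013]
now-axes [-0.01  -0.035  0.007]
twist total -0.057 after-axes [-0.01  -0.036  0.007]
```

{"name": "apply_moves", "arguments": {
  "targets": [
    {"translation":[0,0,0],"twist":0,"hand":0},
    {"translation":[0,0,0],"twist":0,"hand":0},
    {"translation":[0,0,0],"twist":0,"hand":0},
    {"translation":[0,0,0],"twist":0,"hand":0},
    {"translation":[0,0,0],"twist":0,"hand":0},
    {"translation":[0,0,0],"twist":0,"hand":0},
    {"translation":[0,0,0],"twist":0,"hand":0},
    {"translation":[0,0,0],"twist":0,"hand":0}
  ]
}}

```text
time: 15.7
tool_pos: [0.451, 0.0093, 0.0878]
tool_rot: [-0.0, 0.998, -0.059, -0.0]
contact_force: [0.0, 1.9, 0.5]
gripper_width: 0.177
grasp_force: 60.9
```

```bash
python3 -c "
from h import *
to((.449,.0125,.085),-6.5)"
```

```text
t 15.7 pos [0.451  0.0093 0.0878] yaw -6.79 tilt 0.02 w 0.177 g 60.9 F [0.05 1.86 0.46] T [ 0.294 -0.067  0.008]
now-axes [-0.024 -0.029  0.028]
twist total -0.051 after-axes [-0.024 -0.029  0.028]
```

{"name": "apply_moves", "arguments": {
  "targets": [
    {"translation":[0,0,-0.25],"twist":0,"hand":0},
    {"translation":[0,0,-0.25],"twist":0,"hand":0},
    {"translation":[0,0,-0.25],"twist":0,"hand":0},
    {"translation":[0,0,-0.25],"twist":0,"hand":0},
    {"translation":[0,0,0],"twist":0,"hand":0},
    {"translation":[0,0,0],"twist":0,"hand":0},
    {"translation":[0,0,0],"twist":0,"hand":0},
    {"translation":[0,0,0],"twist":0,"hand":0}
  ]
}}

```text
time: 16.5
tool_pos: [0.4497, 0.0092, 0.1854]
tool_rot: [-0.0, 0.998, -0.059, -0.002]
contact_force: [0.6, 0.7, -5.0]
gripper_width: 0.175
grasp_force: 60.3
```

```bash
python3 -c "
from h import *
ft()"
```

```text
mean [-0.178  0.098 -5.254 -0.012 -0.03   0.008]
std [0.621 0.303 0.252 0.023 0.025 0.029] w 0.176 [0.451  0.0092 0.1876] t 16.85
```

{"name": "apply_moves", "arguments": {
  "targets": [
    {"translation":[0.45,0,0],"twist":0,"hand":0},
    {"translation":[0.45,0,0],"twist":0,"hand":0}
  ]
}}

```text
time: 17.1
tool_pos: [0.5407, -0.0014, 0.1876]
tool_rot: [0.0, 0.998, -0.059, 0.0]
contact_force: [-0.0, -0.5, -3.5]
gripper_width: 0.177
grasp_force: 60.1
```

```bash
python3 -c "
from h import *
ser()"
```

```text
Fx [-0.05, 4.08, -1.53, -0.67, -1.01, -1.22, 0.21, -0.74, -0.28, 0.0, 0.18, 0.58, 0.28, -0.23, -0.34, 0.0, 0.41, -0.16, 0.39, -0.63]
Fy [-0.5, -1.95, 0.23, -0.05, 0.7, 0.21, 0.55, -0.21, -0.56, -0.44, -0.68, 0.06, -0.48, 0.65, -0.55, 0.69, -0.05, 0.41, 0.15, 0.1]
Tx [-0.01, -0.13, -0.04, 0.01, 0.01, -0.02, -0.04, -0.02, -0.03, -0.02, -0.03, -0.04, -0.03, -0.03, -0.02, 0.02, 0.02, 0.02, -0.02, -0.0]
Ty [-0.12, -0.37, 0.15, 0.07, 0.02, -0.03, 0.03, 0.02, 0.01, -0.06, -0.01, 0.01, -0.02, -0.01, -0.06, -0.03, -0.03, -0.04, -0.0, -0.04]
late mean [ 0.017 -0.059 -0.014 -0.023] std [0.346 0.461 0.02  0.023] w 0.174 [ 0.5404 -0.0015  0.1878] t 18.05
```

{"name": "apply_moves", "arguments": {
  "targets": [
    {"translation":[-0.45,0,0],"twist":0,"hand":0},
    {"translation":[-0.45,0,0],"twist":0,"hand":0}
  ]
}}

```text
time: 18.3
tool_pos: [0.4502, 0.0091, 0.1871]
tool_rot: [-0.0, 0.998, -0.059, -0.001]
contact_force: [-1.6, 0.4, -3.2]
gripper_width: 0.176
grasp_force: 59.8
```

```bash
python3 -c "
from h import *
ser()"
```

```text
Fx [-1.63, -5.48, 0.86, 0.69, 0.13, 0.05, 0.84, 0.54, -0.22, 0.83, 0.86, 0.18, 0.23, 0.82, 0.23, 1.07, 0.12, 0.13, -0.12, 0.18]
Fy [0.44, 3.22, 0.49, -0.58, -0.52, 0.32, -0.38, -0.56, -0.32, 0.16, -0.47, -0.25, -0.71, -0.03, -0.61, 0.18, -0.7, 0.33, 0.28, -0.23]
Tx [0.04, 0.29, -0.04, 0.0, -0.01, -0.02, 0.0, 0.02, -0.05, 0.0, 0.08, -0.03, -0.03, -0.01, -0.1, 0.05, 0.05, -0.04, 0.05, 0.0]
Ty [0.04, 0.6, -0.1, -0.02, -0.05, -0.08, -0.06, -0.07, -0.04, -0.02, -0.03, -0.02, -0.03, 0.02, 0.02, -0.06, -0.02, 0.02, 0.01, -0.02]
late mean [ 0.36  -0.199 -0.002 -0.014] std [0.404 0.363 0.049 0.025] w 0.172 [0.451  0.0091 0.1877] t 19.25
```

{"name": "apply_moves", "arguments": {
  "targets": [
    {"translation":[0,-0.4,0],"twist":0,"hand":0},
    {"translation":[0,-0.4,0],"twist":0,"hand":0}
  ]
}}

```text
time: 19.5
tool_pos: [0.4608, 0.0888, 0.188]
tool_rot: [-0.0, 0.998, -0.061, 0.0]
contact_force: [0.3, 0.0, -5.2]
gripper_width: 0.175
grasp_force: 60.4
```

```bash
python3 -c "
from h import *
ser()"
```

```text
Fx [0.27, -2.08, -0.88, 0.22, -0.57, 0.04, 0.58, -0.36, 0.97, -0.0, -0.91, 0.16, 0.31, -0.01, -0.27, -0.34, 0.65, -0.18, 0.05, 0.5]
Fy [0.03, 2.52, -0.72, -0.66, 0.36, -0.21, -0.44, -0.68, -0.39, -0.36, -0.02, 0.12, 0.25, -0.89, 0.77, 0.29, -0.66, 0.11, 0.34, -1.07]
Tx [-0.02, 0.08, -0.04, -0.03, 0.0, -0.07, -0.02, 0.01, 0.0, -0.0, 0.01, -0.08, 0.02, 0.06, -0.03, -0.04, 0.0, 0.03, -0.0, -0.01]
Ty [-0.04, 0.03, -0.07, 0.03, -0.05, -0.03, 0.03, -0.03, -0.02, 0.01, -0.0, -0.02, 0.03, -0.05, 0.01, -0.05, -0.0, -0.1, 0.01, -0.01]
late mean [ 0.077 -0.127 -0.003 -0.017] std [0.476 0.527 0.033 0.034] w 0.171 [0.4605 0.0886 0.1878] t 20.45
```

{"name": "apply_moves", "arguments": {
  "targets": [
    {"translation":[0,0.4,0],"twist":0,"hand":0},
    {"translation":[0,0.4,0],"twist":0,"hand":0}
  ]
}}

```text
time: 20.7
tool_pos: [0.4509, 0.009, 0.188]
tool_rot: [0.0, 0.998, -0.058, 0.0]
contact_force: [-0.2, -0.4, -5.2]
gripper_width: 0.178
grasp_force: 61.1
```

```bash
python3 -c "
from h import *
ser()"
```

```text
Traceback (most recent call last):
  File "h.py", line 29, in ser
    s=state();a.append(np.r_[s["contact_force"][:2],s["ft_torque"][:2]]);grab_frame("side")
                                                                         ~~~~~~~~~~^^^^^^^^
ValueError: 200 camera calls are used up
```

The camera calls are used up. The case poses are already known, so I carry on by force readings alone. The second case behaves like a solid one, so I set it back.

{"name": "apply_moves", "arguments": {
  "targets": [
    {"translation":[0,0,0.3],"twist":0,"hand":0},
    {"translation":[0,0,0.3],"twist":0,"hand":0},
    {"translation":[0,0,0.2],"twist":0,"hand":0},
    {"translation":[0,0,0.1],"twist":0,"hand":0},
    {"translation":[0,0,0.06],"twist":0,"hand":0},
    {"translation":[0,0,0.02],"twist":0,"hand":0},
    {"translation":[0,0,0],"twist":0,"hand":0},
    {"translation":[0,0,0],"twist":0,"hand":0}
  ]
}}

```text
time: 21.8
tool_pos: [0.452, 0.0091, 0.0911]
tool_rot: [0.0, 0.998, -0.059, 0.001]
contact_force: [-0.8, -0.7, -5.5]
gripper_width: 0.173
grasp_force: 61.6
```

```bash
python3 -c "
from h import *
to((.451,.0092,.0878))"
```

```text
t 21.8 pos [0.452  0.0091 0.0911] yaw -6.79 tilt 0.13 w 0.173 g 61.6 F [-0.82 -0.7  -5.52] T [ 0.003 -0.    -0.006]
now-axes [-0.01   0.     0.033]
```

{"name": "apply_moves", "arguments": {
  "targets": [
    {"translation":[0,0,0.015],"twist":0,"hand":0},
    {"translation":[0,0,0.01],"twist":0,"hand":0},
    {"translation":[0,0,0],"twist":0,"hand":0}
  ]
}}

```text
time: 22.1
tool_pos: [0.4523, 0.009, 0.0888]
tool_rot: [0.0, 0.998, -0.059, 0.001]
contact_force: [1.8, 1.0, 1.5]
gripper_width: 0.174
grasp_force: 62.5
```

{"name": "apply_moves", "arguments": {
  "targets": [
    {"translation":[0,0,0],"twist":0,"hand":0.3},
    {"translation":[0,0,0],"twist":0,"hand":0.5},
    {"translation":[0,0,0],"twist":0,"hand":1},
    {"translation":[0,0,0],"twist":0,"hand":1},
    {"translation":[0,0,0],"twist":0,"hand":1},
    {"translation":[0,0,-0.3],"twist":0,"hand":1},
    {"translation":[0,0,-0.4],"twist":0,"hand":1},
    {"translation":[0,0,-0.4],"twist":0,"hand":1}
  ]
}}

```text
time: 22.9
tool_pos: [0.4504, 0.0093, 0.1979]
tool_rot: [-0.0, 0.998, -0.059, -0.001]
contact_force: [-0.1, -0.1, -0.0]
gripper_width: 1.002
grasp_force: 0.0
```

{"name": "apply_moves", "arguments": {
  "targets": [
    {"translation":[0,0,0],"twist":0,"hand":1},
    {"translation":[0,0,0],"twist":0,"hand":1}
  ]
}}

```text
time: 23.1
tool_pos: [0.4517, 0.009, 0.1986]
tool_rot: [0.0, 0.998, -0.059, 0.001]
contact_force: [-1.0, 0.9, -0.3]
gripper_width: 0.999
grasp_force: 0.0
```

```bash
python3 -c "
from h import *
to((.4905,.2265,.2),8)"
```

```text
t 23.1 pos [0.4517 0.009  0.1986] yaw -6.8 tilt 0.16 w 0.999 g 0.0 F [-1.05  0.88 -0.34] T [ 0.    -0.015 -0.05 ]
now-axes [ 0.128 -2.205 -0.014]
twist total -2.582 after-axes [ 0.687 -2.099 -0.014]
```

{"name": "apply_moves", "arguments": {
  "targets": [
    {"translation":[0,0,0],"twist":-0.86,"hand":1},
    {"translation":[0,0,0],"twist":-0.86,"hand":1},
    {"translation":[0,0,0],"twist":-0.86,"hand":1},
    {"translation":[0.137,-0.42,0],"twist":0,"hand":1},
    {"translation":[0.137,-0.42,0],"twist":0,"hand":1},
    {"translation":[0.137,-0.42,0],"twist":0,"hand":1},
    {"translation":[0.137,-0.42,0],"twist":0,"hand":1},
    {"translation":[0.137,-0.42,0],"twist":0,"hand":1}
  ]
}}

```text
time: 23.9
tool_pos: [0.4886, 0.2281, 0.1948]
tool_rot: [0.001, 0.998, 0.07, -0.002]
contact_force: [0.9, -1.5, 0.2]
gripper_width: 1.0
grasp_force: 0.0
```

{"name": "apply_moves", "arguments": {
  "targets": [
    {"translation":[0,0,0],"twist":0,"hand":1},
    {"translation":[0,0,0],"twist":0,"hand":1},
    {"translation":[0,0,0],"twist":0,"hand":1}
  ]
}}

```text
time: 24.2
tool_pos: [0.4889, 0.2257, 0.1958]
tool_rot: [0.0, 0.998, 0.069, -0.001]
contact_force: [-0.7, -0.2, 0.3]
gripper_width: 1.002
grasp_force: 0.0
```

```bash
python3 -c "
from h import *
to((.4905,.2265,.085),8)"
```

```text
t 24.2 pos [0.4889 0.2257 0.1958] yaw 7.95 tilt 0.16 w 1.002 g 0.0 F [-0.72 -0.21  0.33] T [ 0.092 -0.039  0.001]
now-axes [ 0.02  -0.007  1.108]
twist total -0.009 after-axes [ 0.017 -0.006  1.108]
```

{"name": "apply_moves", "arguments": {
  "targets": [
    {"translation":[0.01,0,0.4],"twist":0,"hand":1},
    {"translation":[0,0,0.35],"twist":0,"hand":1},
    {"translation":[0,0,0.2],"twist":0,"hand":1},
    {"translation":[0,0,0.14],"twist":0,"hand":1},
    {"translation":[0,0,0],"twist":0,"hand":1},
    {"translation":[0,0,0],"twist":0,"hand":1}
  ]
}}

```text
time: 24.8
tool_pos: [0.4912, 0.2263, 0.0891]
tool_rot: [-0.0, 0.998, 0.069, 0.0]
contact_force: [-0.2, 0.2, 0.4]
gripper_width: 1.003
grasp_force: 0.0
```

{"name": "apply_moves", "arguments": {
  "targets": [
    {"translation":[0,0,0],"twist":0,"hand":0},
    {"translation":[0,0,0],"twist":0,"hand":0},
    {"translation":[0,0,0],"twist":0,"hand":0},
    {"translation":[0,0,0],"twist":0,"hand":0},
    {"translation":[0,0,0],"twist":0,"hand":0},
    {"translation":[0,0,0],"twist":0,"hand":0},
    {"translation":[0,0,0],"twist":0,"hand":0},
    {"translation":[0,0,0],"twist":0,"hand":0}
  ]
}}

```text
time: 25.6
tool_pos: [0.4907, 0.2272, 0.0885]
tool_rot: [-0.0, 0.998, 0.07, 0.0]
contact_force: [-0.6, 2.1, 0.3]
gripper_width: 0.172
grasp_force: 63.5
```

{"name": "apply_moves", "arguments": {
  "targets": [
    {"translation":[0,0,-0.25],"twist":0,"hand":0},
    {"translation":[0,0,-0.25],"twist":0,"hand":0},
    {"translation":[0,0,-0.25],"twist":0,"hand":0},
    {"translation":[0,0,-0.25],"twist":0,"hand":0},
    {"translation":[0,0,0],"twist":0,"hand":0},
    {"translation":[0,0,0],"twist":0,"hand":0},
    {"translation":[0,0,0],"twist":0,"hand":0},
    {"translation":[0,0,0],"twist":0,"hand":0}
  ]
}}

```text
time: 26.4
tool_pos: [0.4894, 0.2263, 0.1856]
tool_rot: [0.001, 0.998, 0.07, -0.002]
contact_force: [-0.2, 0.2, -5.9]
gripper_width: 0.178
grasp_force: 62.6
```

```bash
python3 -c "
from h import *
to((.4905,.2265,.085),8)"
```

```text
t 26.4 pos [0.4894 0.2263 0.1856] yaw 7.98 tilt 0.26 w 0.178 g 62.6 F [-0.23  0.23 -5.94] T [ 0.042 -0.04  -0.008]
now-axes [ 0.016 -0.002  1.006]
twist total -0.003 after-axes [ 1.200e-02 -1.000e-03  1.006e+00]
```

```bash
cat > q.py <<'E'
from plant import state
s=state();print(round(s["time"],2),"F",s["contact_force"].round(2),"T",s["ft_torque"].round(3),s["tool_pos"].round(4))
E
python3 q.py
```

```text
26.4 F [-0.23  0.23 -5.94] T [ 0.042 -0.04  -0.008] [0.4894 0.2263 0.1856]
```

{"name": "apply_moves", "arguments": {
  "targets": [
    {"translation":[-0.45,0,0],"twist":0,"hand":0},
    {"translation":[-0.45,0,0],"twist":0,"hand":0}
  ]
}}

```text
time: 26.6
tool_pos: [0.4003, 0.2137, 0.1862]
tool_rot: [0.001, 0.998, 0.069, -0.002]
contact_force: [-0.8, 0.3, -4.1]
gripper_width: 0.175
grasp_force: 62.4
```

```bash
python3 q.py
```

```text
26.6 F [-0.78  0.33 -4.1 ] T [0.033 0.09  0.005] [0.4003 0.2137 0.1862]
```

{"name": "apply_moves", "arguments": {
  "targets": [
    {"translation":[0,0,0],"twist":0,"hand":0}
  ]
}}

```text
time: 26.7
tool_pos: [0.3951, 0.213, 0.1836]
tool_rot: [0.001, 0.998, 0.07, -0.005]
contact_force: [1.0, -0.1, -6.0]
gripper_width: 0.173
grasp_force: 62.3
```

```bash
python3 q.py
```

```text
26.7 F [ 1.03 -0.14 -6.  ] T [-0.003 -0.027 -0.018] [0.3951 0.213  0.1836]
```

{"name": "apply_moves", "arguments": {
  "targets": [
    {"translation":[0,0,0],"twist":0,"hand":0}
  ]
}}

```text
time: 26.8
tool_pos: [0.3999, 0.2139, 0.1866]
tool_rot: [0.0, 0.998, 0.07, -0.001]
contact_force: [-0.1, 0.3, -4.7]
gripper_width: 0.175
grasp_force: 62.3
```

```bash
python3 q.py
```

```text
26.8 F [-0.11  0.28 -4.67] T [ 0.099 -0.009  0.034] [0.3999 0.2139 0.1866]
```

{"name": "apply_moves", "arguments": {
  "targets": [
    {"translation":[0,0,0],"twist":0,"hand":0}
  ]
}}

```text
time: 26.9
tool_pos: [0.4021, 0.2144, 0.1883]
tool_rot: [-0.0, 0.998, 0.07, 0.0]
contact_force: [0.7, -0.7, -4.6]
gripper_width: 0.175
grasp_force: 62.4
```

```bash
python3 q.py
```

```text
26.9 F [ 0.65 -0.74 -4.56] T [ 0.061 -0.058 -0.026] [0.4021 0.2144 0.1883]
```

{"name": "apply_moves", "arguments": {
  "targets": [
    {"translation":[0,0,0],"twist":0,"hand":0}
  ]
}}

```text
time: 27.0
tool_pos: [0.4026, 0.2144, 0.1888]
tool_rot: [-0.0, 0.998, 0.069, 0.0]
contact_force: [0.4, 0.7, -5.3]
gripper_width: 0.178
grasp_force: 62.3
```

```bash
python3 q.py
```

```text
27.0 F [ 0.4   0.71 -5.27] T [ 0.08  -0.014  0.053] [0.4026 0.2144 0.1888]
```

{"name": "apply_moves", "arguments": {
  "targets": [
    {"translation":[0,0,0],"twist":0,"hand":0}
  ]
}}

```text
time: 27.1
tool_pos: [0.4025, 0.2144, 0.1887]
tool_rot: [-0.0, 0.998, 0.069, 0.0]
contact_force: [-0.2, 0.2, -5.4]
gripper_width: 0.176
grasp_force: 62.3
```

```bash
python3 q.py
```

```text
27.1 F [-0.25  0.19 -5.45] T [ 0.101 -0.049 -0.026] [0.4025 0.2144 0.1887]
```

{"name": "apply_moves", "arguments": {
  "targets": [
    {"translation":[0.45,0,0],"twist":0,"hand":0},
    {"translation":[0.45,0,0],"twist":0,"hand":0},
    {"translation":[0,0,0],"twist":0,"hand":0}
  ]
}}

```text
time: 27.4
tool_pos: [0.4952, 0.2269, 0.1869]
tool_rot: [0.0, 0.998, 0.069, 0.0]
contact_force: [-0.6, 0.5, -5.3]
gripper_width: 0.175
grasp_force: 61.8
```

```bash
python3 q.py
```

```text
27.4 F [-0.57  0.53 -5.26] T [0.017 0.055 0.011] [0.4952 0.2269 0.1869]
```

{"name": "apply_moves", "arguments": {
  "targets": [
    {"translation":[0,0,0],"twist":0,"hand":0}
  ]
}}

```text
time: 27.5
tool_pos: [0.4918, 0.2267, 0.1875]
tool_rot: [0.0, 0.998, 0.069, -0.001]
contact_force: [-0.9, -1.2, -4.8]
gripper_width: 0.178
grasp_force: 61.9
```

```bash
python3 q.py
```

```text
27.5 F [-0.95 -1.21 -4.82] T [ 0.081  0.025 -0.016] [0.4918 0.2267 0.1875]
```

{"name": "apply_moves", "arguments": {
  "targets": [
    {"translation":[0,0,0],"twist":0,"hand":0}
  ]
}}

```text
time: 27.6
tool_pos: [0.4903, 0.2267, 0.188]
tool_rot: [0.0, 0.998, 0.07, -0.001]
contact_force: [-0.9, -1.4, -5.6]
gripper_width: 0.176
grasp_force: 61.8
```

```bash
python3 q.py
```

```text
27.6 F [-0.94 -1.37 -5.63] T [0.06  0.137 0.033] [0.4903 0.2267 0.188 ]
```

{"name": "apply_moves", "arguments": {
  "targets": [
    {"translation":[0,0,0],"twist":0,"hand":0}
  ]
}}

```text
time: 27.7
tool_pos: [0.49, 0.2268, 0.1885]
tool_rot: [-0.0, 0.998, 0.07, -0.0]
contact_force: [0.8, -0.2, -4.7]
gripper_width: 0.175
grasp_force: 61.8
```

```bash
python3 q.py
```

```text
27.7 F [ 0.81 -0.24 -4.67] T [0.04  0.106 0.042] [0.49   0.2268 0.1885]
```

{"name": "apply_moves", "arguments": {
  "targets": [
    {"translation":[0,0,0],"twist":0,"hand":0}
  ]
}}

```text
time: 27.8
tool_pos: [0.49, 0.2268, 0.1887]
tool_rot: [-0.0, 0.998, 0.07, 0.0]
contact_force: [-0.7, -0.6, -4.7]
gripper_width: 0.176
grasp_force: 61.8
```

```bash
python3 q.py
```

```text
27.8 F [-0.73 -0.62 -4.68] T [ 0.121  0.072 -0.014] [0.49   0.2268 0.1887]
```

After the x shakes Ty went from about −0.04 to +0.08 N·m and stayed there, so the load moves inside this case. I confirm with a shake along y.

{"name": "apply_moves", "arguments": {
  "targets": [
    {"translation":[0,-0.45,0],"twist":0,"hand":0},
    {"translation":[0,-0.45,0],"twist":0,"hand":0},
    {"translation":[0,0,0],"twist":0,"hand":0},
    {"translation":[0,0,0],"twist":0,"hand":0},
    {"translation":[0,0,0],"twist":0,"hand":0}
  ]
}}

```text
time: 28.3
tool_pos: [0.4779, 0.3153, 0.1884]
tool_rot: [0.0, 0.998, 0.07, 0.0]
contact_force: [-0.2, 0.5, -4.6]
gripper_width: 0.174
grasp_force: 62.1
```

```bash
python3 q.py
```

```text
28.3 F [-0.2   0.47 -4.6 ] T [-0.133  0.05  -0.037] [0.4779 0.3153 0.1884]
```

{"name": "apply_moves", "arguments": {
  "targets": [
    {"translation":[0,0,0],"twist":0,"hand":0}
  ]
}}

```text
time: 28.4
tool_pos: [0.4782, 0.3149, 0.1884]
tool_rot: [0.0, 0.998, 0.069, 0.0]
contact_force: [0.1, 0.0, -5.2]
gripper_width: 0.176
grasp_force: 62.1
```

```bash
python3 q.py
```

```text
28.4 F [ 0.12  0.   -5.24] T [-0.103 -0.03  -0.007] [0.4782 0.3149 0.1884]
```

{"name": "apply_moves", "arguments": {
  "targets": [
    {"translation":[0,0.45,0],"twist":0,"hand":0},
    {"translation":[0,0.45,0],"twist":0,"hand":0},
    {"translation":[0,0,0],"twist":0,"hand":0},
    {"translation":[0,0,0],"twist":0,"hand":0},
    {"translation":[0,0,0],"twist":0,"hand":0}
  ]
}}

```text
time: 28.9
tool_pos: [0.4907, 0.2267, 0.1884]
tool_rot: [-0.0, 0.998, 0.069, 0.0]
contact_force: [-0.2, 0.6, -5.3]
gripper_width: 0.173
grasp_force: 63.0
```

```bash
python3 q.py
```

```text
28.9 F [-0.23  0.59 -5.28] T [ 0.025  0.069 -0.009] [0.4907 0.2267 0.1884]
```

{"name": "apply_moves", "arguments": {
  "targets": [
    {"translation":[0,0,0],"twist":0,"hand":0}
  ]
}}

```text
time: 29.0
tool_pos: [0.4906, 0.2273, 0.1884]
tool_rot: [-0.0, 0.998, 0.07, 0.0]
contact_force: [-0.4, -0.6, -5.7]
gripper_width: 0.177
grasp_force: 63.0
```

```bash
python3 -c "
from h import *
to((.636,-.116,.19),8)"
```

```text
t 29.0 pos [0.4906 0.2273 0.1884] yaw 8.02 tilt 0.03 w 0.177 g 63.0 F [-0.44 -0.56 -5.71] T [0.064 0.026 0.011]
now-axes [ 0.961  3.603 -0.017]
twist total 0.004 after-axes [ 0.962  3.602 -0.016]
```

Tx swung to about −0.12 and back, so the ball is in this case. I raise it and carry it smoothly to the tray.

{"name": "apply_moves", "arguments": {
  "targets": [
    {"translation":[0,0,-0.15],"twist":0,"hand":0},
    {"translation":[0,0,-0.2],"twist":0,"hand":0},
    {"translation":[0,0,-0.15],"twist":0,"hand":0},
    {"translation":[0.02,0.1,0],"twist":0,"hand":0},
    {"translation":[0.05,0.2,0],"twist":0,"hand":0},
    {"translation":[0.08,0.3,0],"twist":0,"hand":0},
    {"translation":[0.08,0.3,0],"twist":0,"hand":0},
    {"translation":[0.08,0.3,0],"twist":0,"hand":0}
  ]
}}

```text
time: 29.8
tool_pos: [0.5382, 0.1107, 0.2377]
tool_rot: [0.0, 0.998, 0.07, -0.0]
contact_force: [-0.5, 0.1, -4.9]
gripper_width: 0.17
grasp_force: 63.0
```

{"name": "apply_moves", "arguments": {
  "targets": [
    {"translation":[0.08,0.3,0],"twist":0,"hand":0},
    {"translation":[0.08,0.3,0],"twist":0,"hand":0},
    {"translation":[0.08,0.3,0],"twist":0,"hand":0},
    {"translation":[0.08,0.3,0],"twist":0,"hand":0},
    {"translation":[0.08,0.3,0],"twist":0,"hand":0},
    {"translation":[0.08,0.3,0],"twist":0,"hand":0},
    {"translation":[0.08,0.3,0],"twist":0,"hand":0},
    {"translation":[0.05,0.2,0],"twist":0,"hand":0}
  ]
}}

```text
time: 30.6
tool_pos: [0.6306, -0.1095, 0.2375]
tool_rot: [0.0, 0.998, 0.069, -0.001]
contact_force: [0.2, -0.0, -5.0]
gripper_width: 0.179
grasp_force: 63.0
```

{"name": "apply_moves", "arguments": {
  "targets": [
    {"translation":[0.03,0.1,0],"twist":0,"hand":0},
    {"translation":[0,0,0],"twist":0,"hand":0},
    {"translation":[0,0,0],"twist":0,"hand":0},
    {"translation":[0,0,0],"twist":0,"hand":0},
    {"translation":[0,0,0],"twist":0,"hand":0}
  ]
}}

```text
time: 31.1
tool_pos: [0.6345, -0.1154, 0.2384]
tool_rot: [-0.0, 0.998, 0.07, -0.0]
contact_force: [0.7, 0.2, -5.9]
gripper_width: 0.175
grasp_force: 63.0
```

```bash
python3 -c "
from h import *
to((.636,-.1165,.1885),8)"
```

```text
t 31.1 pos [ 0.6345 -0.1154  0.2384] yaw 8.07 tilt 0.03 w 0.175 g 63.0 F [ 0.69  0.16 -5.91] T [ 0.037 -0.    -0.008]
now-axes [0.013 0.014 0.499]
twist total 0.012 after-axes [0.013 0.013 0.499]
```

{"name": "apply_moves", "arguments": {
  "targets": [
    {"translation":[0.013,0.013,0.1],"twist":0,"hand":0},
    {"translation":[0,0,0.15],"twist":0,"hand":0},
    {"translation":[0,0,0.15],"twist":0,"hand":0},
    {"translation":[0,0,0.07],"twist":0,"hand":0},
    {"translation":[0,0,0.03],"twist":0,"hand":0},
    {"translation":[0,0,0],"twist":0,"hand":0},
    {"translation":[0,0,0],"twist":0,"hand":0},
    {"translation":[0,0,0],"twist":0,"hand":0}
  ]
}}

```text
time: 31.9
tool_pos: [0.6368, -0.1178, 0.1894]
tool_rot: [0.0, 0.998, 0.07, 0.001]
contact_force: [0.1, 0.2, -5.0]
gripper_width: 0.176
grasp_force: 63.0
```

{"name": "apply_moves", "arguments": {
  "targets": [
    {"translation":[0,0,0],"twist":0,"hand":0},
    {"translation":[0,0,0],"twist":0,"hand":0},
    {"translation":[0,0,0],"twist":0,"hand":0},
    {"translation":[0,0,0],"twist":0,"hand":0},
    {"translation":[0,0,0],"twist":0,"hand":0}
  ]
}}

```text
time: 32.4
tool_pos: [0.6362, -0.1176, 0.1883]
tool_rot: [-0.0, 0.998, 0.07, -0.0]
contact_force: [-0.9, -0.4, -5.3]
gripper_width: 0.172
grasp_force: 63.0
```

```bash
python3 -c "
from h import *
to((.636,-.1165,.1885),8)"
```

```text
t 32.4 pos [ 0.6362 -0.1176  0.1883] yaw 7.99 tilt 0.0 w 0.172 g 63.0 F [-0.91 -0.44 -5.29] T [ 0.084 -0.004  0.01 ]
now-axes [-0.001 -0.012 -0.002]
twist total -0.002 after-axes [-0.001 -0.012 -0.002]
```

```bash
python3 -c "
from plant import *
print(job_done())"
```

```text
the job is handed in; nothing more can be done
None
```

The rattling case was the left-hand one, at about (0.49, 0.23). I handed the job in at 32.4 s, still holding it over the middle of the blue tray with its underside about 10 cm above the bench. The other two are back where they stood, but I ran out of camera calls, so that the second one is back upright and the held case is level rests on arm and force readings, not a picture.

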